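Caliper check of a glass vial

ROBOT

A 6-joint arm with a two-finger parallel gripper is mounted at the origin on a cart in front of the work surface, level with it; the furniture and walls round the work are solid. World frame = base frame: x ahead of the robot, y to its left, z up, the work surface at z = 0. Lengths are in m, angles in rad, forces in N, time in s.
With the tool pointing down it reaches from about 0.325 to 0.925 m from the base axis. Payload 3.1 kg.
Tool frame: the origin (TCP) lies between the finger pads; the fingertips stand 22 mm ahead of it and the grasp point (between the pads) lies 3 mm ahead of it; z points along the fingers, y is the line along which they close (so a half turn about z gives the same grasp; the last joint's range is limited). The gripper opens to 85 mm and grips with 20 to 120 N. Pads are 22 mm wide; open, the fingers measure 114 mm over their backs; the gripper's body (76 mm by 85 mm) begins 54 mm behind the grasp point. The pads swing forward as they close: fully open they stand 13 mm farther back than shut.
Start: joints at [-1.461, 0.217, 1.613, -0, 1.311, -0.112], TCP at [0.138, -0.61, 0.253] pointing down, gripper open.
Joint ranges: [-2.75, 2.75], [-0.78, 2.1], [0.31, 2.55], [-1.13, 4.27], [0.13, 2.63], [-2.58, 2.58]. Speed limits (rad/s): [2.79, 2.79, 3.14, 3.14, 3.14, 3.14].

INTERFACE

Orientations are given as a rotation vector (axis times angle).
In Python, from rig import arm, viewer gives the robot as it stands.
- The arm moves only by the tool carry_out, never from a script. Its argument "moves" is a list of rows, each an object with "delta_rot": the turn, a rotation vector about the world's x, y, z in degrees, a list of three; "linear": the shift along the world's x, y, z in cm, a list of three; "fingers": the opening, from 0 (shut) to 1 (fully open). In form: [{"delta_rot": [ax, ay, az], "linear": [x, y, z], "fingers": fingers}, ...]. A call has 1 to 20 rows; each row is the pose to reach, as a shift and turn from the pose commanded when the call began; what a row does not reach only later rows make up. A row lasts 1/12 s, in which the tool goes at most 41.7 mm and 7.16 degrees, less where a joint would pass 70% of its speed; a pose out of reach is approached as far as the arm can. A call with a gripper value outside its range is refused whole. The fingers move at their own pace and stop on an object; the grip force is fixed at half the most. Time passes only in rows, so rows that repeat a pose let the fingers close. It gives the time, the measured TCP pose, the force, the opening and the grip force at its end, in the units of the state.
- arm.read_state(): the state, without advancing time (a new reading comes with each control period).
- viewer.snapshot(name): name is "scene" or "top" or "wrist"; returns a dict with "image" (400x640x3 uint8, blue, green, red), "fov_y" (degrees; the focal length in pixels is half the picture's height over the tangent of half this angle, whatever the lens; pixels are square), "cx", "cy" (the principal point, pixels), "k1" (the pictures are not rectified: a ray, as slopes to the right and down, at radius r is drawn at 1 + k1 r^2 times it, then the intrinsics apply), "view" (4x4, takes a point from world to camera coordinates). Camera axes: x right, y up, looking along -z (the intrinsics and any distortion apply to the point x, -y, -z); pixel columns grow to the right and rows downward; lengths in m; the calibration is good to about 2 mm. A picture is of the moment at which its call begins. There is no depth.
- arm.close_job(): hands the job in; it is judged then, once.
Trained networks look in a picture, given as the dict that the camera call returned (one of the last four; its "shot" number tells which), for a name from the list of things; names that differ only in an ending like _2 or _b are one class to them, and where a whole thing is asked for, a point or a joint stands for the part that bears it (a point fixed in the world has none). Each returns a list of dicts, best first, with "conf" (0 to 1); they miss things now and then, are a little off and sometimes report something else, mostly with a low value. They report only what shows in the picture. A call takes as long as a camera call.
- viewer.recognise(picture, thing): "rect" ([left, top, width, height] in pixels, round what is visible of it).
- viewer.outline_of(picture, thing): "mask" (400x640 bool, what is visible of it) and "rect" ([left, top, width, height] in pixels, round what is visible of it).
- viewer.place_of(picture, thing): "point" ([column, row] in pixels: a listed point, or the origin of a listed thing).
The state is a dict: "time_s": time; "joints": joint angles; "dq": joint speeds; "tau": joint torques, N m; "tool_pos": TCP position; "orientation": TCP orientation; "wrist_force": force on the tool from outside, world axes, zero at the start; "moment": the same for the moment, N m; "grip_width": opening from 0.0 (shut) to 1.0 (fully open); "grip_force": force on a finger pad.
Only numpy, scipy, OpenCV 4.12 (cv2) and the standard library are available. Lean on these libraries where they do the work, as an engineer would, in place of code of your own. Each camera call takes 0.05 s, during which the arm holds its last target. There are 200 camera calls.

TASK

Check the pink glass vial in the bench caliper: stand it upright on the gauge's white rest plate between the open jaws and let go of it. Then slide the carriage by its red thumb grip until the jaws gently nip the vial, stopping as soon as you feel firm contact so that the moving jaw is not forced out of square, and let go so that the jaws stay closed on the vial. Leave the other glassware alone.

Things in the scene. Friction and masses are not known exactly. Their poses are not given: they have to be found in the camera images.
- pink_vial: The screw vial with PINK contents and white cap, glass, upright, 25 g. Round, 25 mm in diameter, 59 mm tall, the top 12 mm are cap. Origin at the centre of its underside, z up. It stands on the worktop left or right of the gauge (it and the yellow vial swap at random). Grip its upper half, tips 24 mm or more above its underside: then they pass above the gauge's jaws.
- gauge: Bench caliper, bolted down: blue base 125 (x) x 205 (y) x 10 mm, origin at the centre of its underside, z up. A steel beam runs along its y at x = +35 mm, top at z = 28 mm. At the -y end the dark fixed jaw, top at z = 32 mm, reaches to x = -50 mm. White rest plate between the jaws, top at z = 12 mm (x -50 to -10, y -57 to +67 mm).
- fixed_face (a point): On the fixed jaw's face, which looks to the gauge's +y, at (-30, -60, 23) mm of the gauge. Here a steel anvil pad, 26 mm wide, z = 15 to 31 mm, stands proud of the face to +y by 2 to 16 mm: set differently each time, not reported; it does not give.
- rest_spot (a point): Point on the rest plate where the vial should stand, at (-30, -24, 12) mm of the gauge, axes as the gauge's, 36 mm from the fixed jaw's face. The vial stands clear of the anvil pad here; the closing jaw pushes it along the plate (gauge -y) onto the pad. Keep within 8 mm of it in the gauge's x, so that the pad catches the vial.
- carriage (a joint): Slide along the beam, m: distance from the fixed to the moving jaw's face; 0 shut, 0.092 fully open; starts 0.065 to 0.090. Closing moves it to the gauge's -y. It slides against a steady dry friction of about 9 N and stays where it is left, even if pushed back with up to 9 N. The jaws nip the vial somewhere between 0.026 and 0.042.
- thumb_grip (a point): On the red thumb grip, an upright tab on the carriage: 26 mm along the gauge's x, 12 mm along its y, z = 36 to 75 mm, this point on its axis at z = 62 mm. Grip it with the tips above the carriage (36 x 52 mm, top at z = 36 mm). At carriage value q it lies at (35, -35 + 1000 q, 62) mm of the gauge.
- moving_jaw: Steel moving jaw, bar 14 mm thick, top at z = 33 mm, reaching 82 mm from the beam to the gauge's -x; its face looks to -y. Origin on the beam's axis, in the face plane, at z = 0; axes as the gauge's when square. Sprung on the carriage about its z, 28 N m/rad: at the vial, 65 mm out, each newton swings it 0.0023 rad, 0.15 mm. Pushing the jaw's end to move the carriage swings it too.
- yellow_vial: The like vial with YELLOW contents, 25 mm diameter, 59 mm tall, origin at the centre of its underside. Leave alone.
- flask: Conical flask with pink contents, 66 mm diameter, 108 mm tall, origin under its centre. Leave alone.
- dropper: Brown dropper bottle with a red teat, 37 mm diameter, 153 mm tall, origin under its centre. Leave alone.
- weighing_bottle: Low clear weighing bottle with a lid, 50 mm diameter, 51 mm tall, origin under its centre. Leave alone.

How it is judged:
On the way:
1. the pink vial stands upright on the rest plate between the jaws, released, the moving jaw not yet on it (z of pink_vial in the frame of rest_spot between -0.003 and 0.004 m and x of pink_vial in the frame of rest_spot between -0.011 and 0.011 m and y of pink_vial in the frame of rest_spot between -0.026 and 0.04 m and angle between pink_vial's own z axis and vertical below 0.06 rad and contact force between each of the fingers, moving_jaw and pink_vial below 0.05 N and linear speed of pink_vial below 0.02 m/s), for 0.2 s.
At the end, for the whole second after the job is handed in: The pink vial stands upright (within 0.06 rad) on the rest plate, within 11 mm of the rest spot across the jaws, nipped between anvil pad and moving jaw: the jaw presses it with 1.2 to 6.5 N, the jaw is square to the beam within 0.017 rad, and vial and carriage are at rest (z of pink_vial in the frame of rest_spot between -0.003 and 0.004 m and x of pink_vial in the frame of rest_spot between -0.011 and 0.011 m and y of pink_vial in the frame of rest_spot between -0.026 and 0.04 m and angle between pink_vial's own z axis and vertical below 0.06 rad and contact force between moving_jaw and pink_vial between 1.2 and 6.5 N and angle between the y axis of moving_jaw and the y axis of gauge, either way round below 0.017 rad and linear speed of pink_vial below 0.01 m/s and not (velocity of joint carriage above 0.003 m/s) and velocity of joint carriage above -0.003 m/s); the robot touches nothing.
It fails at once if the moving jaw squeezes the glass vial with more than 9 N (contact force between moving_jaw and pink_vial above 9 N).
It fails at once if the moving jaw is forced more than 0.022 rad out of square (angle between the y axis of moving_jaw and the y axis of gauge, either way round above 0.022 rad).
It fails at once if the pink vial is knocked over (angle between pink_vial's own z axis and vertical above 0.7 rad).
It fails at once if the yellow vial, conical flask, dropper bottle, weighing bottle moved: any by more than 20 mm (distance of any of yellow_vial, flask, dropper, weighing_bottle from where it was at the start of the episode above 0.02 m).
It also fails if it takes over 61 s, if anything falls off the work surface, if the arm or the gripper's body presses on something with over 40 N, if the wrist force passes 120 N, or if a joint passes its speed limit or range.

## Working session

There is one attempt and no reset: what is moved stays moved. The work goes in short steps, Python scripts to look and compute and a tool call to move; the robot and the scene stay as the last step left them, time stands still between calls to the robot, and variables do not carry over. Pictures are saved under pics/ and viewed, at most 10 in all, crops included, and the job is handed in when it is done.

Besides the shell and the picture viewer there is one more tool, called after "Emit:" as name(argument=value, ...) on one line, values as JSON. carry_out: Moves the arm, as the interface text tells. Its arguments: {"type":"object","properties":{"moves":{"type":"array"}},"required":["moves"]}

```bash
mkdir -p pics
cat > h.py <<'E'
import numpy as np, cv2
from rig import arm, viewer
def cam(p):
    f=200/np.tan(np.radians(p["fov_y"])/2); V=np.array(p["view"]); return f,V
def ray(p,uv):
    f,V=cam(p); d=np.array([(uv[0]-p["cx"])/f,(uv[1]-p["cy"])/f]); s=d.copy()
    for _ in range(30): s=d/(1+p["k1"]*(s@s))
    R=V[:3,:3]; o=-R.T@V[:3,3]; return o,R.T@np.array([s[0],-s[1],-1])
def at_z(p,uv,z):
    o,d=ray(p,uv); return o+d*(z-o[2])/d[2]
def proj(p,X):
    f,V=cam(p); c=V[:3,:3]@np.array(X)+V[:3,3]; s=np.array([c[0],-c[1]])/-c[2]
    return s*(1+p["k1"]*(s@s))*f+[p["cx"],p["cy"]]
E
python3 - <<'E'
from h import *
print(arm.read_state())
Z=dict(pink_vial=0,yellow_vial=0,gauge=0,rest_spot=.012,fixed_face=.023,thumb_grip=.062,moving_jaw=0,flask=0,dropper=0,weighing_bottle=0)
for n in("scene","top"):
    p=viewer.snapshot(n); cv2.imwrite(f"pics/{n}0.png",p["image"])
    print(n,p["fov_y"],p["k1"],np.round(ray(p,(320,200)),3).tolist())
    for t,z in Z.items():
        for r in viewer.place_of(p,t)[:2]: print(t,round(r["conf"],2),np.round(r["point"],1),np.round(at_z(p,r["point"],z),4))
E
```

```text
{'time_s': 0.0, 'joints': array([-1.46120870e+00,  2.17755663e-01,  1.61490948e+00,  1.31313381e-05,
        1.31127944e+00, -1.12202192e-01]), 'dq': array([-6.31805252e-05,  9.17117013e-04,  3.96439962e-04, -2.96820222e-04,
        5.27478436e-04,  2.77866395e-03]), 'tau': array([ 2.48511380e-03, -3.96844196e+01, -3.03854370e+01, -8.91689683e-05,
        9.60898236e-03, -7.36085241e-06]), 'tool_pos': array([ 0.13742668, -0.60893915,  0.25198014]), 'orientation': array([-3.11995841e+00, -3.47407454e-01, -2.47408094e-05]), 'wrist_force': array([-0.31186553,  0.84791947, -0.63045365]), 'moment': array([ 0.04982683,  0.01630556, -0.00082028]), 'grip_force': 0.0, 'grip_width': 1.0062235838714855}
scene 55.322644015800535 0.0037288645508894882 [[0.044, 0.791, 0.613], [0.484, -0.707, -0.516]]
pink_vial 0.5 [390.6 182.7] [ 0.4837 -0.2735  0.    ]
yellow_vial 0.76 [288.6 272.1] [0.4959 0.2656 0.    ]
gauge 0.86 [345.6 216.4] [ 0.5052 -0.0143  0.    ]
rest_spot 0.71 [359.1 209.7] [ 0.4813 -0.0507  0.012 ]
fixed_face 0.91 [364.1 201.5] [ 0.483  -0.0833  0.023 ]
thumb_grip 0.93 [333.7 199.6] [0
[... 485 characters left out ...]
ow_vial 0.65 [254.7 213.4] [0.4896 0.273  0.    ]
gauge 0.89 [340.6 207.5] [ 0.5037 -0.0184  0.    ]
rest_spot 0.84 [349.3 213.8] [ 0.4813 -0.0464  0.012 ]
rest_spot 0.41 [362.2 211.2] [ 0.4891 -0.0897  0.012 ]
fixed_face 0.8 [359.3 207.8] [ 0.5    -0.0793  0.023 ]
thumb_grip 0.59 [330.2 192.7] [0.5484 0.0167 0.062 ]
moving_jaw 0.72 [421.9 211.8] [ 0.4834 -0.2928  0.    ]
moving_jaw 0.63 [338.2 194. ] [ 0.5497 -0.0113  0.    ]
flask 0.79 [267.  167.4] [0.6463 0.23   0.    ]
dropper 0.74 [361.2 211.3] [ 0.4894 -0.0876  0.    ]
dropper 0.45 [210.9 179.6] [0.6086 0.4237 0.    ]
weighing_bottle 0.54 [412.8 162.1] [ 0.6539 -0.269   0.    ]
weighing_bottle 0.37 [214.3 177.4] [0.6159 0.4119 0.    ]
```

Run:
```python
import cv2
a=cv2.imread("pics/scene0.png")[130:330,180:440]
cv2.imwrite("pics/s1.png",cv2.resize(a,None,fx=3,fy=3,interpolation=2))
a=cv2.imread("pics/top0.png")[130:260,190:450]
cv2.imwrite("pics/t1.png",cv2.resize(a,None,fx=3,fy=3,interpolation=2))
```

```text
(no output)
```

View pics/s1.png

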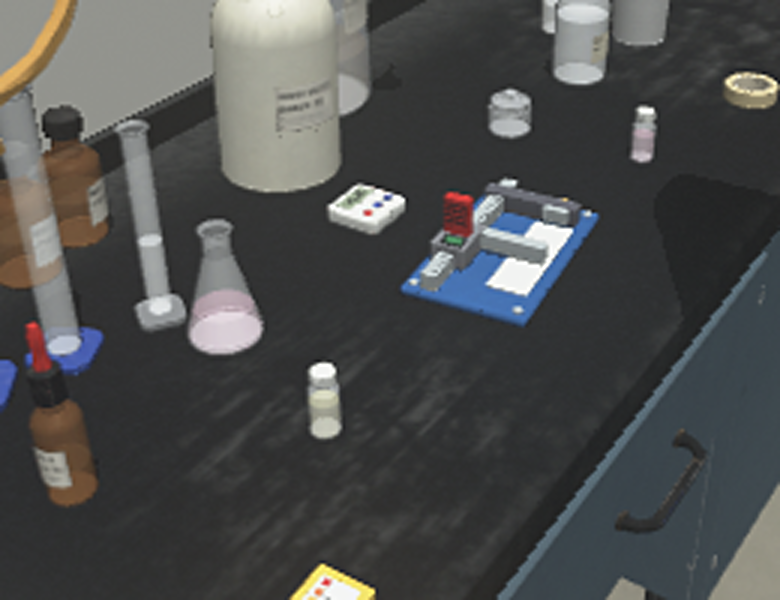

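View pics/t1.png

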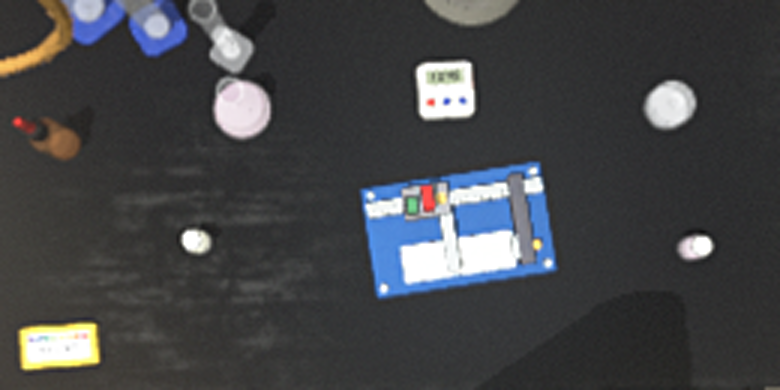

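The pink vial stands right of the gauge, at crop (695,246) in the top view. The yellow one is on the left. The gauge is yawed by a few degrees, and its carriage is at crop (425,200). Next I'll fit the gauge rectangle and the vial cap.

Run:
```python
from h import *
from scipy.optimize import least_squares
P={n:viewer.snapshot(n) for n in("top","scene")}
c=[]
for n,p in P.items():
    m=cv2.inRange(cv2.cvtColor(p["image"],cv2.COLOR_BGR2HSV),(100,120,60),(118,255,255))
    m=cv2.morphologyEx(m,cv2.MORPH_CLOSE,np.ones((5,5)))
    k,l,s,ce=cv2.connectedComponentsWithStats(m)
    i=min(range(1,k),key=lambda i:np.hypot(*(ce[i]-proj(p,[.504,-.016,0.01])))-(s[i][4]>400)*1000)
    h=cv2.convexHull(np.argwhere((l==i))[:,::-1].astype(np.int32))[:,0]
    w=np.array([at_z(p,u,.01)[:2] for u in h])
    (cx,cy),(a,b),an=cv2.minAreaRect((w*1000).astype(np.float32)); print(n,s[i],cx,cy,a,b,an)
    for t in("pink_vial",):
        for r in viewer.outline_of(p,t)[:2]: print(t,r["conf"],r["rect"])
    # white cap
    g=p["image"].astype(int); u=proj(p,[.478,-.28,.03]).astype(int); 
    ys,xs=np.mgrid[u[1]-18:u[1]+18,u[0]-18:u[0]+18]; q=g[ys,xs]
    m=(q.min(2)>190); print("cap",m.sum(),xs[m].mean(),ys[m].mean(),at_z(p,(xs[m].mean(),ys[m].mean()),.059 if n=="top" else .053))
```

```text
top [310 184  66  46 933] 507.2790222167969 -23.936264038085938 125.91051483154297 205.33847045898438 7.5911054611206055
pink_vial 0.53 [419.9, 206.6, 6.0, 12.0]
cap 52 422.0192307692308 212.05769230769232 [ 0.4799583  -0.27744545  0.059     ]
scene [314 200  66  39 640] 501.226318359375 -18.248764038085938 125.1231918334961 207.6935272216797 7.454927921295166
pink_vial 0.64 [390.3, 167.5, 8.2, 16.3]
cap 16 389.125 164.25 [ 0.5054322 -0.2977492  0.053    ]
```

Emit:
carry_out(moves=[{"delta_rot": [0, 0, -5.2], "linear": [34, 33, -3], "fingers": 1}, {"delta_rot": [0, 0, -5.2], "linear": [34, 33, -3], "fingers": 1}, {"delta_rot": [0, 0, -5.2], "linear": [34, 33, -3], "fingers": 1}, {"delta_rot": [0, 0, -5.2], "linear": [34, 33, -3], "fingers": 1}, {"delta_rot": [0, 0, -5.2], "linear": [34, 33, -3], "fingers": 1}, {"delta_rot": [0, 0, -5.2], "linear": [34, 33, -3], "fingers": 1}, {"delta_rot": [0, 0, -5.2], "linear": [34, 33, -3], "fingers": 1}, {"delta_rot": [0, 0, -5.2], "linear": [34, 33, -3], "fingers": 1}, {"delta_rot": [0, 0, -5.2], "linear": [34, 33, -3], "fingers": 1}, {"delta_rot": [0, 0, -5.2], "linear": [34, 33, -3], "fingers": 1}, {"delta_rot": [0, 0, -5.2], "linear": [34, 33, -3], "fingers": 1}, {"delta_rot": [0, 0, -5.2], "linear": [34, 33, -3], "fingers": 1}, {"delta_rot": [0, 0, -5.2], "linear": [34, 33, -3], "fingers": 1}, {"delta_rot": [0, 0, -5.2], "linear": [34, 33, -3], "fingers": 1}, {"delta_rot": [0, 0, -5.2], "linear": [34, 33, -3], "fingers": 1}])

```text
time_s: 2.55
tool_pos: [0.4771, -0.2802, 0.2233]
orientation: [3.134, 0.206, -0.001]
wrist_force: [-0.4, -0.1, 0.5]
grip_width: 1.0
grip_force: 0.0
```

Run:
```python
from h import *
s=arm.read_state(); print(s["tool_pos"],s["orientation"],s["wrist_force"])
p=viewer.snapshot("wrist"); cv2.imwrite("pics/w1.png",p["image"]); print(np.round(ray(p,(320,200)),3))
for r in viewer.place_of(p,"pink_vial")[:2]: print(r["conf"],r["point"],at_z(p,r["point"],0))
for r in viewer.outline_of(p,"pink_vial")[:2]: print(r["conf"],r["rect"])
```

```text
[ 0.47712884 -0.28018807  0.22334454] [ 3.13435215e+00  2.05569276e-01 -7.02142848e-04] [-0.435579   -0.0836472   0.46430316]
[[ 0.549 -0.27   0.344]
 [-0.289 -0.035 -0.957]]
0.67 [324.1, 170.4] [ 0.47664049 -0.28219345  0.        ]
0.93 [311.4, 157.3, 26.1, 39.9]
```

View pics/w1.png

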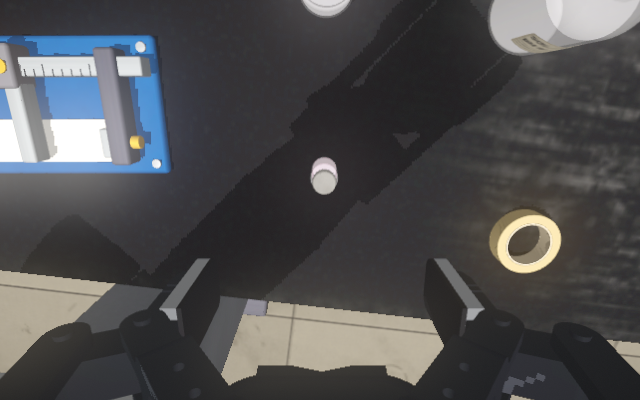

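The vial cap shows at (323,183), and the base's -y edge runs from (157,36) to (169,172). The anvil pad is visible at (104,142), left of the fixed jaw.

Run:
```python
from h import *
p=viewer.snapshot("wrist")
print(at_z(p,(323.7,183.5),.059),at_z(p,(324,170),0))
a,b=at_z(p,(157,36),.01),at_z(p,(169.5,172),.01);d=a-b
print(a,b,np.linalg.norm(d),np.degrees(np.arctan2(d[1],d[0])))
m=cv2.inRange(cv2.cvtColor(p["image"],cv2.COLOR_BGR2HSV),(95,120,40),(122,255,255))
for lo,hi in((60,160),):
    pts=[(np.flatnonzero(m[r,:200])[-1]+.5,r) for r in range(lo,hi,4)]
    w=np.array([at_z(p,u,.01)[:2] for u in pts]); f=np.polyfit(w[:,0],w[:,1],1); print(np.degrees(np.arctan(f[0])),f)
```

```text
[ 0.47759542 -0.28179615  0.059     ] [ 0.47671534 -0.28264012  0.        ]
[ 0.57856693 -0.12169371  0.01      ] [ 0.45753679 -0.13322818  0.01      ] 0.12157853239740037 5.443986084809308
7.573528931491056 [ 0.13295828 -0.19545121]
```

Emit:
carry_out(moves=[{"delta_rot": [0, 0, 0], "linear": [0, -0.2, -4], "fingers": 1}, {"delta_rot": [0, 0, 0], "linear": [0, -0.2, -8], "fingers": 1}, {"delta_rot": [0, 0, 0], "linear": [0, -0.2, -11], "fingers": 0.8}, {"delta_rot": [0, 0, 0], "linear": [0, -0.2, -14], "fingers": 0.8}, {"delta_rot": [0, 0, 0], "linear": [0, -0.2, -16], "fingers": 0.8}, {"delta_rot": [0, 0, 0], "linear": [0, -0.2, -17.2], "fingers": 0.8}, {"delta_rot": [0, 0, 0], "linear": [0, -0.2, -17.2], "fingers": 0.8}, {"delta_rot": [0, 0, 0], "linear": [0, -0.2, -17.2], "fingers": 0.8}, {"delta_rot": [0, 0, 0], "linear": [0, -0.2, -17.2], "fingers": 0.1}, {"delta_rot": [0, 0, 0], "linear": [0, -0.2, -17.2], "fingers": 0.1}, {"delta_rot": [0, 0, 0], "linear": [0, -0.2, -17.2], "fingers": 0.1}, {"delta_rot": [0, 0, 0], "linear": [0, -0.2, -17.2], "fingers": 0.1}, {"delta_rot": [0, 0, 0], "linear": [0, -0.2, -17.2], "fingers": 0.1}, {"delta_rot": [0, 0, 0], "linear": [0, -0.2, -17.2], "fingers": 0.1}, {"delta_rot": [0, 0, 0], "linear": [0, -0.2, -17.2], "fingers": 0.1}, {"delta_rot": [0, 0, 0], "linear": [0, -0.2, -17.2], "fingers": 0.1}])

```text
time_s: 4.08
tool_pos: [0.4788, -0.2825, 0.0532]
orientation: [3.133, 0.206, 0.004]
wrist_force: [-0.9, 1.2, 6.1]
grip_width: 0.252
grip_force: 58.7
```

Emit:
carry_out(moves=[{"delta_rot": [0, 0, 0], "linear": [0, 0, 3], "fingers": 0.1}, {"delta_rot": [0, 0, 0], "linear": [0, 0, 7], "fingers": 0.1}, {"delta_rot": [0, 0, 0], "linear": [0, 3, 8], "fingers": 0.1}, {"delta_rot": [0, 0, 0], "linear": [0, 7, 8], "fingers": 0.1}, {"delta_rot": [0, 0, 0], "linear": [0, 11, 8], "fingers": 0.1}, {"delta_rot": [0, 0, 0], "linear": [0, 15, 8], "fingers": 0.1}, {"delta_rot": [0, 0, 0], "linear": [0, 18, 8], "fingers": 0.1}, {"delta_rot": [0, 0, 0], "linear": [0, 21, 8], "fingers": 0.1}, {"delta_rot": [0, 0, 0], "linear": [0, 23, 8], "fingers": 0.1}, {"delta_rot": [0, 0, 0], "linear": [0, 23, 8], "fingers": 0.1}, {"delta_rot": [0, 0, 0], "linear": [0, 23, 8], "fingers": 0.1}, {"delta_rot": [0, 0, 0], "linear": [0, 23, 8], "fingers": 0.1}])

```text
time_s: 5.08
tool_pos: [0.4777, -0.0522, 0.1315]
orientation: [3.134, 0.206, 0.001]
wrist_force: [-0.2, 0.0, -0.8]
grip_width: 0.258
grip_force: 59.1
```

Run:
```python
from h import *
s=arm.read_state(); print(s["tool_pos"],s["orientation"],s["wrist_force"],s["grip_width"])
p=viewer.snapshot("wrist"); cv2.imwrite("pics/w2.png",p["image"])
for t,z in(("rest_spot",.012),("fixed_face",.023),("thumb_grip",.062),("gauge",0)):
  for r in viewer.place_of(p,t)[:1]: print(t,r["conf"],r["point"],at_z(p,r["point"],z))
R=np.array([[np.cos(.132),-np.sin(.132)],[np.sin(.132),np.cos(.132)]])
for l in((-30,-24,12),(-30,-60,23),(-62.5,-102.5,10),(62.5,-102.5,10),(-62.5,102.5,10),(62.5,102.5,10)):
  w=np.array([506,-23.5])+R@l[:2]; print(l,np.round(w,1),np.round(proj(p,[*w/1000,l[2]/1000])))
```

```text
[ 0.47771395 -0.05218741  0.13152084] [3.13400252e+00 2.06311955e-01 8.17074179e-04] [-0.18205534  0.03072699 -0.82765535] 0.25795558629846554
rest_spot 0.91 [319.9, 198.9] [ 0.47827434 -0.05018588  0.012     ]
fixed_face 0.55 [368.4, 202.6] [ 0.48326113 -0.08309967  0.023     ]
thumb_grip 0.97 [216.8, 110.8] [0.5341171 0.0117913 0.062    ]
gauge 0.71 [286.9, 153.3] [ 0.50574389 -0.02247439  0.        ]
(-30, -24, 12) [479.4 -51.2] [322. 198.]
(-30, -60, 23) [484.2 -86.9] [374. 202.]
(-62.5, -102.5, 10) [ 457.5 -133.3] [427. 238.]
(62.5, -102.5, 10) [ 581.4 -116.9] [443.  59.]
(-62.5, 102.5, 10) [430.6  69.9] [152. 239.]
(62.5, 102.5, 10) [554.5  86.3] [126.  60.]
```

View pics/w2.png

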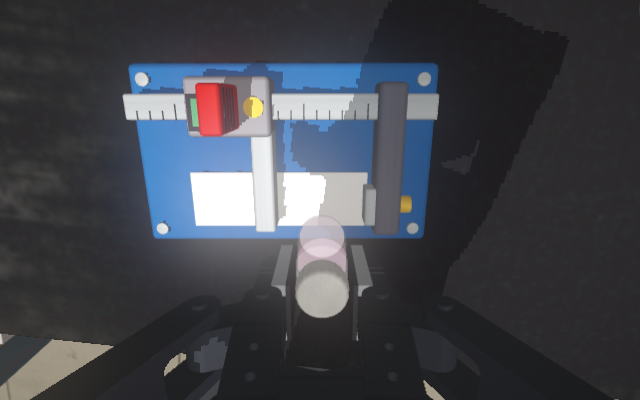

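The vial is held upright, and the base corners match the prediction within a few pixels. The anvil pad stands roughly 9 mm proud, at (364–377,205). I'll lower the vial until it hovers just above the plate.

Emit:
carry_out(moves=[{"delta_rot": [0, 0, 0], "linear": [0.1, 0.1, -2], "fingers": 0.1}, {"delta_rot": [0, 0, 0], "linear": [0.1, 0.1, -4], "fingers": 0.1}, {"delta_rot": [0, 0, 0], "linear": [0.1, 0.1, -5.5], "fingers": 0.1}, {"delta_rot": [0, 0, 0], "linear": [0.1, 0.1, -6.3], "fingers": 0.1}, {"delta_rot": [0, 0, 0], "linear": [0.1, 0.1, -6.4], "fingers": 0.1}, {"delta_rot": [0, 0, 0], "linear": [0.1, 0.1, -6.4], "fingers": 0.1}, {"delta_rot": [0, 0, 0], "linear": [0.1, 0.1, -6.4], "fingers": 0.1}])

```text
time_s: 5.92
tool_pos: [0.4793, -0.0511, 0.0681]
orientation: [3.134, 0.205, 0.002]
wrist_force: [-0.1, -0.4, -0.1]
grip_width: 0.257
grip_force: 59.1
```

Emit:
carry_out(moves=[{"delta_rot": [0, 0, 0], "linear": [0.05, -0.35, 0], "fingers": 0.1}, {"delta_rot": [0, 0, 0], "linear": [0.09, -0.7, 0], "fingers": 0.1}, {"delta_rot": [0, 0, 0], "linear": [0.13, -1.0, 0], "fingers": 0.1}, {"delta_rot": [0, 0, 0], "linear": [0.13, -1.0, 0], "fingers": 0.1}])

```text
time_s: 6.25
tool_pos: [0.4805, -0.0615, 0.0679]
orientation: [3.134, 0.205, 0.002]
wrist_force: [0.1, 0.4, 0.6]
grip_width: 0.256
grip_force: 59.1
```

Emit:
carry_out(moves=[{"delta_rot": [0, 0, 0], "linear": [0.02, -0.15, 0], "fingers": 0.1}, {"delta_rot": [0, 0, 0], "linear": [0.02, -0.15, 0], "fingers": 0.1}, {"delta_rot": [0, 0, 0], "linear": [0.02, -0.15, 0], "fingers": 0.1}])

```text
time_s: 6.5
tool_pos: [0.48, -0.0623, 0.0673]
orientation: [-3.135, -0.205, -0.0]
wrist_force: [-0.1, -1.0, 1.3]
grip_width: 0.253
grip_force: 59.1
```

Emit:
carry_out(moves=[{"delta_rot": [0, 0, 0], "linear": [0.02, -0.15, 0], "fingers": 0.1}, {"delta_rot": [0, 0, 0], "linear": [0.02, -0.15, 0], "fingers": 0.1}, {"delta_rot": [0, 0, 0], "linear": [0.02, -0.15, 0], "fingers": 0.1}])

```text
time_s: 6.75
tool_pos: [0.4802, -0.0637, 0.0673]
orientation: [-3.135, -0.206, 0.0]
wrist_force: [-0.2, 0.3, -0.8]
grip_width: 0.253
grip_force: 59.1
```

Emit:
carry_out(moves=[{"delta_rot": [0, 0, 0], "linear": [0.01, -0.1, 0], "fingers": 0.1}, {"delta_rot": [0, 0, 0], "linear": [0.01, -0.1, 0], "fingers": 0.1}, {"delta_rot": [0, 0, 0], "linear": [0.01, -0.1, 0], "fingers": 0.1}])

```text
time_s: 7.0
tool_pos: [0.4803, -0.0647, 0.0673]
orientation: [-3.135, -0.206, 0.0]
wrist_force: [0.4, -0.1, -0.9]
grip_width: 0.249
grip_force: 59.1
```

Emit:
carry_out(moves=[{"delta_rot": [0, 0, 0], "linear": [0.01, -0.1, 0], "fingers": 0.1}, {"delta_rot": [0, 0, 0], "linear": [0.01, -0.1, 0], "fingers": 0.1}, {"delta_rot": [0, 0, 0], "linear": [0.01, -0.1, 0], "fingers": 0.1}])

```text
time_s: 7.25
tool_pos: [0.4804, -0.0657, 0.0673]
orientation: [3.135, 0.206, 0.0]
wrist_force: [-0.1, -0.2, -0.9]
grip_width: 0.257
grip_force: 59.1
```

Emit:
carry_out(moves=[{"delta_rot": [0, 0, 0], "linear": [0.01, -0.1, 0], "fingers": 0.1}, {"delta_rot": [0, 0, 0], "linear": [0.01, -0.1, 0], "fingers": 0.1}, {"delta_rot": [0, 0, 0], "linear": [0.01, -0.1, 0], "fingers": 0.1}])

```text
time_s: 7.5
tool_pos: [0.4805, -0.0667, 0.0673]
orientation: [-3.135, -0.206, -0.0]
wrist_force: [0.3, 0.5, 0.3]
grip_width: 0.254
grip_force: 59.1
```

Emit:
carry_out(moves=[{"delta_rot": [0, 0, 0], "linear": [0.01, -0.1, 0], "fingers": 0.1}, {"delta_rot": [0, 0, 0], "linear": [0.01, -0.1, 0], "fingers": 0.1}, {"delta_rot": [0, 0, 0], "linear": [0.01, -0.1, 0], "fingers": 0.1}])

```text
time_s: 7.75
tool_pos: [0.4806, -0.0678, 0.0673]
orientation: [-3.135, -0.205, -0.0]
wrist_force: [-1.0, -0.2, -0.3]
grip_width: 0.252
grip_force: 59.1
```

Emit:
carry_out(moves=[{"delta_rot": [0, 0, 0], "linear": [0.01, -0.1, 0], "fingers": 0.1}, {"delta_rot": [0, 0, 0], "linear": [0.01, -0.1, 0], "fingers": 0.1}, {"delta_rot": [0, 0, 0], "linear": [0.01, -0.1, 0], "fingers": 0.1}])

```text
time_s: 8.0
tool_pos: [0.4806, -0.0684, 0.0673]
orientation: [-3.134, -0.205, 0.0]
wrist_force: [-1.0, 1.5, 0.9]
grip_width: 0.255
grip_force: 59.2
```

Emit:
carry_out(moves=[{"delta_rot": [0, 0, 0], "linear": [0.01, -0.1, 0], "fingers": 0.1}, {"delta_rot": [0, 0, 0], "linear": [0.01, -0.1, 0], "fingers": 0.1}, {"delta_rot": [0, 0, 0], "linear": [0.01, -0.1, 0], "fingers": 0.1}])

```text
time_s: 8.25
tool_pos: [0.4806, -0.0687, 0.0673]
orientation: [-3.133, -0.204, 0.001]
wrist_force: [-0.7, 5.1, 1.8]
grip_width: 0.254
grip_force: 59.4
```

Emit:
carry_out(moves=[{"delta_rot": [0, 0, 0], "linear": [-0.12, 0.9, 0], "fingers": 0.1}, {"delta_rot": [0, 0, 0], "linear": [-0.12, 0.9, 0], "fingers": 0.1}, {"delta_rot": [0, 0, 0], "linear": [-0.12, 0.9, -0.1], "fingers": 0.1}, {"delta_rot": [0, 0, 0], "linear": [-0.12, 0.9, -0.2], "fingers": 0.1}, {"delta_rot": [0, 0, 0], "linear": [-0.12, 0.9, -0.2], "fingers": 0.1}])

```text
time_s: 8.67
tool_pos: [0.4798, -0.0609, 0.0653]
orientation: [3.134, 0.206, 0.0]
wrist_force: [0.1, 0.2, 0.5]
grip_width: 0.256
grip_force: 59.2
```

Emit:
carry_out(moves=[{"delta_rot": [0, 0, 0], "linear": [0, 0, -0.1], "fingers": 0.1}, {"delta_rot": [0, 0, 0], "linear": [0, 0, -0.1], "fingers": 0.1}, {"delta_rot": [0, 0, 0], "linear": [0, 0, -0.1], "fingers": 0.1}])

```text
time_s: 8.92
tool_pos: [0.4801, -0.0609, 0.0652]
orientation: [3.135, 0.205, 0.001]
wrist_force: [-0.8, 1.2, 6.0]
grip_width: 0.253
grip_force: 59.8
```

Emit:
carry_out(moves=[{"delta_rot": [0, 0, 0], "linear": [0, 0, 0.1], "fingers": 0.27}, {"delta_rot": [0, 0, 0], "linear": [0, 0, 0.1], "fingers": 0.3}, {"delta_rot": [0, 0, 0], "linear": [0, 0, 0.1], "fingers": 0.4}, {"delta_rot": [0, 0, 0], "linear": [0, 0, 0.1], "fingers": 0.6}, {"delta_rot": [0, 0, 0], "linear": [0, 0, 0.1], "fingers": 0.6}, {"delta_rot": [0, 0, 0], "linear": [0, 0, 0.1], "fingers": 0.6}, {"delta_rot": [0, 0, 0], "linear": [0, 0, 1], "fingers": 0.6}, {"delta_rot": [0, 0, 0], "linear": [0, 0, 4], "fingers": 0.6}, {"delta_rot": [0, 0, 0], "linear": [0, 0, 7], "fingers": 0.6}, {"delta_rot": [0, 0, 0], "linear": [0, 0, 10], "fingers": 0.6}, {"delta_rot": [0, 0, 0], "linear": [0, 0, 10], "fingers": 0.6}, {"delta_rot": [0, 0, 0], "linear": [0, 0, 10], "fingers": 0.6}])

```text
time_s: 9.92
tool_pos: [0.4817, -0.0613, 0.1675]
orientation: [3.133, 0.206, 0.01]
wrist_force: [-0.7, 0.2, -0.4]
grip_width: 0.597
grip_force: 0.0
```

Run:
```python
from h import *
s=arm.read_state(); print(s["tool_pos"],s["orientation"],s["wrist_force"],s["grip_width"])
p=viewer.snapshot("wrist"); cv2.imwrite("pics/w3.png",p["image"])
for t,z in(("rest_spot",.012),("pink_vial",.012),("fixed_face",.023),("thumb_grip",.062),("gauge",0),("moving_jaw",0)):
  for r in viewer.place_of(p,t)[:1]: print(t,r["conf"],r["point"],at_z(p,r["point"],z))
m=cv2.inRange(cv2.cvtColor(p["image"],cv2.COLOR_BGR2HSV),(0,150,120),(8,255,255)); ys,xs=np.nonzero(m); print(xs.min(),xs.max(),ys.min(),ys.max(),at_z(p,(0,0),.075))
```

```text
[ 0.48172214 -0.06125283  0.1675129 ] [3.13264103 0.20573137 0.0096696 ] [-0.73999777  0.20423267 -0.35698489] 0.5972267556906024
rest_spot 0.83 [308.0, 190.4] [ 0.47839411 -0.05011227  0.012     ]
pink_vial 0.93 [322.6, 192.8] [ 0.47792653 -0.06221472  0.012     ]
fixed_face 0.97 [352.5, 194.9] [ 0.48227043 -0.08534272  0.023     ]
thumb_grip 0.85 [216.6, 113.2] [0.53430528 0.01283844 0.062     ]
gauge 0.69 [279.5, 152.7] [ 0.50412698 -0.02286102  0.        ]
moving_jaw 0.2 [307.7, 191.6] [ 0.47407079 -0.04996922  0.        ]
203 218 92 115 [0.58031634 0.12931804 0.075     ]
```

View pics/w3.png

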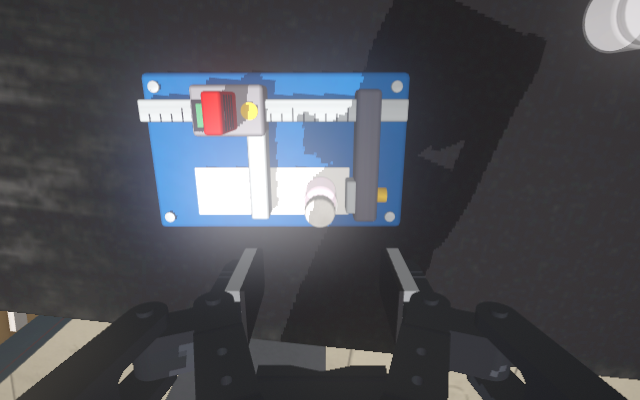

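The vial stands upright between the pad and the jaw, with its cap at (320,212). The thumb grip top is at about (211,113).

Emit:
carry_out(moves=[{"delta_rot": [0, 0, 0], "linear": [2.5, 3.2, 0], "fingers": 0.6}, {"delta_rot": [0, 0, 0], "linear": [5, 6.5, 0], "fingers": 0.6}, {"delta_rot": [0, 0, 0], "linear": [5.5, 7.3, 0], "fingers": 0.6}, {"delta_rot": [0, 0, 0], "linear": [5.5, 7.3, -1], "fingers": 0.6}, {"delta_rot": [0, 0, 0], "linear": [5.5, 7.3, -4], "fingers": 0.6}, {"delta_rot": [0, 0, 0], "linear": [5.5, 7.3, -4], "fingers": 0.6}, {"delta_rot": [0, 0, 0], "linear": [5.5, 7.3, -4], "fingers": 0.6}])

```text
time_s: 10.85
tool_pos: [0.5311, 0.0119, 0.1212]
orientation: [-3.134, -0.205, 0.013]
wrist_force: [0.5, -0.4, -0.4]
grip_width: 0.6
grip_force: 0.0
```

Run:
```python
from h import *
s=arm.read_state(); print(s["tool_pos"],s["orientation"],s["wrist_force"],s["grip_width"])
p=viewer.snapshot("wrist"); cv2.imwrite("pics/w4.png",p["image"])
for t,z in(("thumb_grip",.062),):
  for r in viewer.place_of(p,t)[:1]: print(t,r["conf"],r["point"],at_z(p,r["point"],z))
```

```text
[0.53109861 0.01188151 0.12119667] [-3.13394856 -0.20496296  0.01255555] [ 0.48504967 -0.40102657 -0.43585339] 0.6001966914055552
thumb_grip 0.69 [323.0, 225.8] [0.53402098 0.01244654 0.062     ]
```

View pics/w4.png

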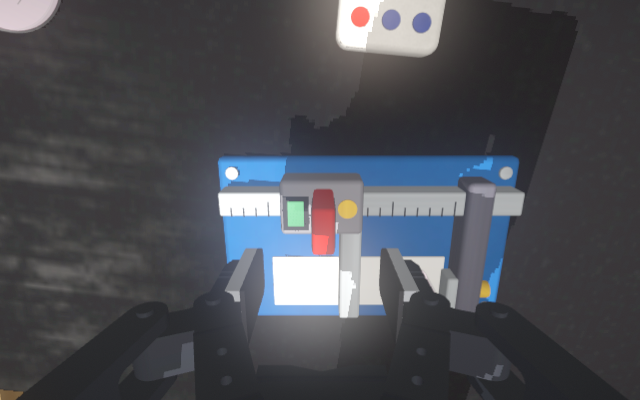

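The thumb grip is centred between the fingers, at (323,225). The vial isn't plainly visible here, so I'll check whether the right finger hides it.

Run:
```python
from h import *
s=arm.read_state(); print(s["tool_pos"],s["orientation"])
p=viewer.snapshot("wrist"); print(proj(p,[.479,-.061,.012]),proj(p,[.479,-.061,.071]))
p=viewer.snapshot("scene"); cv2.imwrite("pics/s2.png",cv2.resize(p["image"][150:260,280:440],None,fx=4,fy=4,interpolation=2)); print([(r["conf"],r["rect"]) for r in viewer.recognise(p,"pink_vial")])
```

```text
[0.53398499 0.01156943 0.12423158] [ 3.13486797e+00  2.04294283e-01 -1.68926065e-03]
[409.10966943 284.1354957 ] [433.20723743 336.41499643]
[(0.51, [359.1, 190.6, 11.1, 19.3]), (0.18, [283.8, 250.7, 14.6, 26.4])]
```

View pics/s2.png

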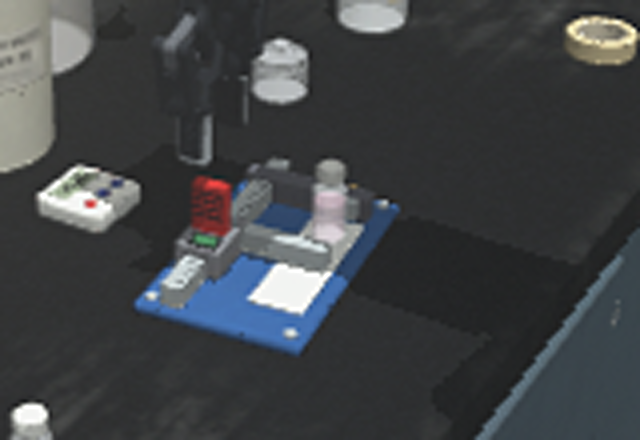

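The vial stands upright at crop (328,205), so the finger was hiding it. I'll lower and grip the thumb tab.

Emit:
carry_out(moves=[{"delta_rot": [0, 0, 0], "linear": [0.1, 0, -2], "fingers": 0.6}, {"delta_rot": [0, 0, 0], "linear": [0.1, 0, -4], "fingers": 0.6}, {"delta_rot": [0, 0, 0], "linear": [0.1, 0, -5.6], "fingers": 0.6}, {"delta_rot": [0, 0, 0], "linear": [0.1, 0, -5.6], "fingers": 0.6}, {"delta_rot": [0, 0, 0], "linear": [0.1, 0, -5.6], "fingers": 0.6}, {"delta_rot": [0, 0, 0], "linear": [0.1, 0, -5.6], "fingers": 0.6}])

```text
time_s: 11.6
tool_pos: [0.5368, 0.0121, 0.0698]
orientation: [3.134, 0.205, 0.004]
wrist_force: [-0.3, -0.1, 0.7]
grip_width: 0.6
grip_force: 0.0
```

Emit:
carry_out(moves=[{"delta_rot": [0, 0, 0], "linear": [0, 0, 0], "fingers": 0.3}, {"delta_rot": [0, 0, 0], "linear": [0, 0, 0], "fingers": 0.3}, {"delta_rot": [0, 0, 0], "linear": [0, 0, 0], "fingers": 0.3}, {"delta_rot": [0, 0, 0], "linear": [0, 0, 0], "fingers": 0.2}, {"delta_rot": [0, 0, 0], "linear": [0, 0, 0], "fingers": 0.15}, {"delta_rot": [0, 0, 0], "linear": [0, 0, 0], "fingers": 0}, {"delta_rot": [0, 0, 0], "linear": [0, 0, 0], "fingers": 0}, {"delta_rot": [0, 0, 0], "linear": [0, 0, 0], "fingers": 0}, {"delta_rot": [0, 0, 0], "linear": [0, 0, 0], "fingers": 0}, {"delta_rot": [0, 0, 0], "linear": [0, 0, 0], "fingers": 0}])

```text
time_s: 12.43
tool_pos: [0.5359, 0.012, 0.0688]
orientation: [3.134, 0.206, 0.001]
wrist_force: [-2.1, -1.2, 5.3]
grip_width: 0.131
grip_force: 59.4
```

Emit:
carry_out(moves=[{"delta_rot": [0, 0, 0], "linear": [0.03, -0.2, 0], "fingers": 0}, {"delta_rot": [0, 0, 0], "linear": [0.07, -0.5, 0], "fingers": 0}, {"delta_rot": [0, 0, 0], "linear": [0.1, -0.8, 0], "fingers": 0}, {"delta_rot": [0, 0, 0], "linear": [0.14, -1.1, 0], "fingers": 0}, {"delta_rot": [0, 0, 0], "linear": [0.18, -1.4, 0], "fingers": 0}, {"delta_rot": [0, 0, 0], "linear": [0.22, -1.7, 0], "fingers": 0}, {"delta_rot": [0, 0, 0], "linear": [0.26, -2.0, 0], "fingers": 0}, {"delta_rot": [0, 0, 0], "linear": [0.29, -2.2, 0], "fingers": 0}, {"delta_rot": [0, 0, 0], "linear": [0.3, -2.3, 0], "fingers": 0}, {"delta_rot": [0, 0, 0], "linear": [0.31, -2.4, 0], "fingers": 0}])

```text
time_s: 13.27
tool_pos: [0.5387, -0.0088, 0.0689]
orientation: [-3.13, -0.204, -0.0]
wrist_force: [-2.2, 9.3, 7.4]
grip_width: 0.131
grip_force: 59.7
```

Emit:
carry_out(moves=[{"delta_rot": [0, 0, 0], "linear": [0.007, -0.05, 0], "fingers": 0}, {"delta_rot": [0, 0, 0], "linear": [0.013, -0.1, 0], "fingers": 0}, {"delta_rot": [0, 0, 0], "linear": [0.02, -0.15, 0], "fingers": 0}, {"delta_rot": [0, 0, 0], "linear": [0.026, -0.2, 0], "fingers": 0}, {"delta_rot": [0, 0, 0], "linear": [0.033, -0.25, 0], "fingers": 0}, {"delta_rot": [0, 0, 0], "linear": [0.04, -0.3, 0], "fingers": 0}])

```text
time_s: 13.77
tool_pos: [0.5391, -0.0117, 0.0689]
orientation: [-3.13, -0.204, -0.0]
wrist_force: [-1.3, 8.1, 7.4]
grip_width: 0.126
grip_force: 59.7
```

Emit:
carry_out(moves=[{"delta_rot": [0, 0, 0], "linear": [0.004, -0.03, 0], "fingers": 0}, {"delta_rot": [0, 0, 0], "linear": [0.008, -0.06, 0], "fingers": 0}, {"delta_rot": [0, 0, 0], "linear": [0.012, -0.09, 0], "fingers": 0}, {"delta_rot": [0, 0, 0], "linear": [0.016, -0.12, 0], "fingers": 0}, {"delta_rot": [0, 0, 0], "linear": [0.02, -0.15, 0], "fingers": 0}, {"delta_rot": [0, 0, 0], "linear": [0.024, -0.18, 0], "fingers": 0}])

```text
time_s: 14.27
tool_pos: [0.5393, -0.0135, 0.0689]
orientation: [-3.13, -0.204, -0.0]
wrist_force: [-2.7, 8.6, 7.3]
grip_width: 0.125
grip_force: 59.7
```

Emit:
carry_out(moves=[{"delta_rot": [0, 0, 0], "linear": [0.004, -0.03, 0], "fingers": 0}, {"delta_rot": [0, 0, 0], "linear": [0.008, -0.06, 0], "fingers": 0}, {"delta_rot": [0, 0, 0], "linear": [0.012, -0.09, 0], "fingers": 0}, {"delta_rot": [0, 0, 0], "linear": [0.016, -0.12, 0], "fingers": 0}, {"delta_rot": [0, 0, 0], "linear": [0.02, -0.15, 0], "fingers": 0}, {"delta_rot": [0, 0, 0], "linear": [0.024, -0.18, 0], "fingers": 0}])

```text
time_s: 14.77
tool_pos: [0.5396, -0.0153, 0.0689]
orientation: [-3.13, -0.204, 0.0]
wrist_force: [-1.6, 8.5, 7.9]
grip_width: 0.132
grip_force: 59.7
```

Emit:
carry_out(moves=[{"delta_rot": [0, 0, 0], "linear": [0.004, -0.03, 0], "fingers": 0}, {"delta_rot": [0, 0, 0], "linear": [0.008, -0.06, 0], "fingers": 0}, {"delta_rot": [0, 0, 0], "linear": [0.012, -0.09, 0], "fingers": 0}, {"delta_rot": [0, 0, 0], "linear": [0.016, -0.12, 0], "fingers": 0}, {"delta_rot": [0, 0, 0], "linear": [0.02, -0.15, 0], "fingers": 0}, {"delta_rot": [0, 0, 0], "linear": [0.024, -0.18, 0], "fingers": 0}])

```text
time_s: 15.27
tool_pos: [0.5398, -0.017, 0.0689]
orientation: [-3.129, -0.204, 0.0]
wrist_force: [-3.0, 9.3, 7.9]
grip_width: 0.135
grip_force: 59.7
```

Emit:
carry_out(moves=[{"delta_rot": [0, 0, 0], "linear": [0.003, -0.02, 0], "fingers": 0}, {"delta_rot": [0, 0, 0], "linear": [0.005, -0.04, 0], "fingers": 0}, {"delta_rot": [0, 0, 0], "linear": [0.008, -0.06, 0], "fingers": 0}, {"delta_rot": [0, 0, 0], "linear": [0.01, -0.08, 0], "fingers": 0}, {"delta_rot": [0, 0, 0], "linear": [0.013, -0.1, 0], "fingers": 0}])

```text
time_s: 15.68
tool_pos: [0.5399, -0.018, 0.0689]
orientation: [-3.129, -0.204, 0.0]
wrist_force: [-2.0, 9.4, 8.7]
grip_width: 0.129
grip_force: 59.7
```

Emit:
carry_out(moves=[{"delta_rot": [0, 0, 0], "linear": [0.003, -0.02, 0], "fingers": 0}, {"delta_rot": [0, 0, 0], "linear": [0.005, -0.04, 0], "fingers": 0}, {"delta_rot": [0, 0, 0], "linear": [0.008, -0.06, 0], "fingers": 0}, {"delta_rot": [0, 0, 0], "linear": [0.01, -0.08, 0], "fingers": 0}, {"delta_rot": [0, 0, 0], "linear": [0.013, -0.1, 0], "fingers": 0}])

```text
time_s: 16.1
tool_pos: [0.54, -0.019, 0.0689]
orientation: [-3.129, -0.204, 0.0]
wrist_force: [-2.0, 8.7, 7.8]
grip_width: 0.133
grip_force: 59.7
```

Emit:
carry_out(moves=[{"delta_rot": [0, 0, 0], "linear": [0.003, -0.02, 0], "fingers": 0}, {"delta_rot": [0, 0, 0], "linear": [0.005, -0.04, 0], "fingers": 0}, {"delta_rot": [0, 0, 0], "linear": [0.008, -0.06, 0], "fingers": 0}, {"delta_rot": [0, 0, 0], "linear": [0.01, -0.08, 0], "fingers": 0}, {"delta_rot": [0, 0, 0], "linear": [0.013, -0.1, 0], "fingers": 0}])

```text
time_s: 16.52
tool_pos: [0.5402, -0.02, 0.0689]
orientation: [-3.129, -0.204, 0.0]
wrist_force: [-1.4, 8.7, 8.1]
grip_width: 0.13
grip_force: 59.7
```

Emit:
carry_out(moves=[{"delta_rot": [0, 0, 0], "linear": [0.003, -0.02, 0], "fingers": 0}, {"delta_rot": [0, 0, 0], "linear": [0.005, -0.04, 0], "fingers": 0}, {"delta_rot": [0, 0, 0], "linear": [0.008, -0.06, 0], "fingers": 0}, {"delta_rot": [0, 0, 0], "linear": [0.01, -0.08, 0], "fingers": 0}, {"delta_rot": [0, 0, 0], "linear": [0.013, -0.1, 0], "fingers": 0}])

```text
time_s: 16.93
tool_pos: [0.5403, -0.021, 0.0689]
orientation: [-3.129, -0.204, -0.0]
wrist_force: [-2.7, 8.9, 7.8]
grip_width: 0.129
grip_force: 59.7
```

Emit:
carry_out(moves=[{"delta_rot": [0, 0, 0], "linear": [0.003, -0.02, 0], "fingers": 0}, {"delta_rot": [0, 0, 0], "linear": [0.005, -0.04, 0], "fingers": 0}, {"delta_rot": [0, 0, 0], "linear": [0.008, -0.06, 0], "fingers": 0}, {"delta_rot": [0, 0, 0], "linear": [0.01, -0.08, 0], "fingers": 0}])

```text
time_s: 17.27
tool_pos: [0.5404, -0.0218, 0.0689]
orientation: [-3.129, -0.204, 0.0]
wrist_force: [-3.1, 8.3, 6.9]
grip_width: 0.132
grip_force: 59.7
```

Emit:
carry_out(moves=[{"delta_rot": [0, 0, 0], "linear": [0.003, -0.02, 0], "fingers": 0}, {"delta_rot": [0, 0, 0], "linear": [0.005, -0.04, 0], "fingers": 0}, {"delta_rot": [0, 0, 0], "linear": [0.008, -0.06, 0], "fingers": 0}])

```text
time_s: 17.52
tool_pos: [0.5405, -0.0224, 0.0689]
orientation: [-3.129, -0.204, 0.0]
wrist_force: [-2.8, 8.8, 7.6]
grip_width: 0.129
grip_force: 59.7
```

Emit:
carry_out(moves=[{"delta_rot": [0, 0, 0], "linear": [0.003, -0.02, 0], "fingers": 0}, {"delta_rot": [0, 0, 0], "linear": [0.005, -0.04, 0], "fingers": 0}, {"delta_rot": [0, 0, 0], "linear": [0.008, -0.06, 0], "fingers": 0}])

```text
time_s: 17.77
tool_pos: [0.5406, -0.0229, 0.0689]
orientation: [-3.129, -0.204, 0.0]
wrist_force: [-2.8, 9.6, 7.3]
grip_width: 0.127
grip_force: 59.7
```

Emit:
carry_out(moves=[{"delta_rot": [0, 0, 0], "linear": [0.003, -0.02, 0], "fingers": 0}, {"delta_rot": [0, 0, 0], "linear": [0.005, -0.04, 0], "fingers": 0}, {"delta_rot": [0, 0, 0], "linear": [0.008, -0.06, 0], "fingers": 0}])

```text
time_s: 18.02
tool_pos: [0.5406, -0.0232, 0.0689]
orientation: [-3.129, -0.204, 0.0]
wrist_force: [-3.0, 9.7, 7.6]
grip_width: 0.132
grip_force: 59.8
```

Emit:
carry_out(moves=[{"delta_rot": [0, 0, 0], "linear": [0.003, -0.02, 0], "fingers": 0}, {"delta_rot": [0, 0, 0], "linear": [0.005, -0.04, 0], "fingers": 0}, {"delta_rot": [0, 0, 0], "linear": [0.008, -0.06, 0], "fingers": 0}, {"delta_rot": [0, 0, 0], "linear": [0.008, -0.06, 0], "fingers": 0}])

```text
time_s: 18.35
tool_pos: [0.5407, -0.0235, 0.0689]
orientation: [-3.128, -0.203, 0.0]
wrist_force: [-2.2, 10.6, 7.9]
grip_width: 0.13
grip_force: 59.8
```

Emit:
carry_out(moves=[{"delta_rot": [0, 0, 0], "linear": [0.003, -0.02, 0], "fingers": 0}, {"delta_rot": [0, 0, 0], "linear": [0.005, -0.04, 0], "fingers": 0}, {"delta_rot": [0, 0, 0], "linear": [0.005, -0.04, 0], "fingers": 0}])

```text
time_s: 18.6
tool_pos: [0.5407, -0.0236, 0.0689]
orientation: [-3.128, -0.203, 0.0]
wrist_force: [-2.4, 11.9, 8.1]
grip_width: 0.123
grip_force: 59.8
```

Run:
```python
from h import *
F=[];T=[]
for i in range(16):
    viewer.snapshot("top"); s=arm.read_state(); F.append(s["wrist_force"]); T.append(s["tool_pos"])
print(np.mean(F,0),np.std(F,0),np.mean(T,0),T[0],T[-1])
```

```text
[-2.21741789 12.20719648  8.37763448] [0.52841734 0.37467725 0.41693628] [ 0.54066021 -0.02361909  0.0688922 ] [ 0.54066212 -0.02365272  0.06890024] [ 0.54066983 -0.02362415  0.06890856]
```

Emit:
carry_out(moves=[{"delta_rot": [0, 0, 0], "linear": [-0.013, 0.1, 0], "fingers": 0}, {"delta_rot": [0, 0, 0], "linear": [-0.026, 0.2, 0], "fingers": 0}, {"delta_rot": [0, 0, 0], "linear": [-0.04, 0.3, 0], "fingers": 0}, {"delta_rot": [0, 0, 0], "linear": [-0.05, 0.38, 0], "fingers": 0}, {"delta_rot": [0, 0, 0], "linear": [-0.05, 0.38, 0], "fingers": 0}, {"delta_rot": [0, 0, 0], "linear": [-0.05, 0.38, 0], "fingers": 0}])

```text
time_s: 19.9
tool_pos: [0.5406, -0.0234, 0.0688]
orientation: [-3.134, -0.205, -0.001]
wrist_force: [-2.1, 0.8, 6.0]
grip_width: 0.131
grip_force: 59.6
```

Emit:
carry_out(moves=[{"delta_rot": [0, 0, 0], "linear": [0, 0, 0], "fingers": 0.16}, {"delta_rot": [0, 0, 0], "linear": [0, 0, 0], "fingers": 0.2}, {"delta_rot": [0, 0, 0], "linear": [0, 0, 0], "fingers": 0.3}, {"delta_rot": [0, 0, 0], "linear": [0, 0, 0], "fingers": 0.45}, {"delta_rot": [0, 0, 0], "linear": [0, 0, 0], "fingers": 0.45}, {"delta_rot": [0, 0, 0], "linear": [0, 0, 0], "fingers": 0.45}, {"delta_rot": [0, 0, 0], "linear": [0, 0, 2], "fingers": 0.45}, {"delta_rot": [0, 0, 0], "linear": [0, 0, 5], "fingers": 0.45}, {"delta_rot": [0, 0, 0], "linear": [0, 0, 9], "fingers": 0.45}, {"delta_rot": [0, 0, 0], "linear": [0, 0, 12], "fingers": 0.45}, {"delta_rot": [0, 0, 0], "linear": [0, 0, 12], "fingers": 0.45}, {"delta_rot": [0, 0, 0], "linear": [0, 0, 12], "fingers": 0.45}, {"delta_rot": [0, 0, 0], "linear": [0, 0, 12], "fingers": 0.45}, {"delta_rot": [0, 0, 0], "linear": [0, 0, 12], "fingers": 0.45}])

```text
time_s: 21.07
tool_pos: [0.5388, -0.0237, 0.1863]
orientation: [-3.134, -0.206, 0.006]
wrist_force: [-0.2, 0.3, -0.1]
grip_width: 0.45
grip_force: 0.0
```

Run:
```python
from h import *
s=arm.read_state(); print(s["tool_pos"],s["wrist_force"])
p=viewer.snapshot("wrist"); cv2.imwrite("pics/w5.png",p["image"])
for t,z in(("rest_spot",.012),("pink_vial",.012),("thumb_grip",.062)):
  for r in viewer.place_of(p,t)[:1]: print(t,r["conf"],r["point"],at_z(p,r["point"],z))
```

```text
[ 0.53884844 -0.0236717   0.18630848] [-0.21806943  0.27761534 -0.10587586]
pink_vial 0.57 [364.1, 249.3] [ 0.47958321 -0.06996115  0.012     ]
thumb_grip 0.61 [321.5, 194.7] [ 0.54076152 -0.02238388  0.062     ]
```

View pics/w5.png

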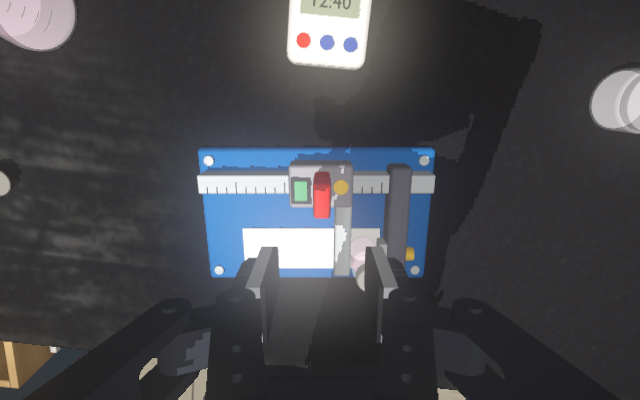

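The vial is upright at (364,250), nipped between the moving jaw and the pad, with the gripper clear. I'll hand the job in.

```bash
python3 -c "
from rig import arm
print(arm.close_job())"
```

```text
the job is handed in; nothing more can be done
None
```

The pink vial stands upright on the rest plate, nipped between the anvil pad and the moving jaw at an estimated 3.3 N (from the wrist force, before I let go); the gripper is clear and the job is handed in, but no verdict came back.

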